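Load the sample carrier in reverse order

TASK

The next run takes the samples backwards: move the row of four (three vials and a bottle) from the aluminium channel into the empty grey carrier in the reverse order, so that the leftmost one ends up in the carrier's rightmost well, the next one in the well beside it, and so on until the rightmost stands in the leftmost well. Each must stand upright in its well, released; tip none of them over on the way.

Things in the scene. Friction and masses are not known exactly. Their poses are not given: they have to be found in the camera images.
- amber_vial: loose: the smallest vial, brown glass with a blue cap, 16 mm diameter, 34 mm tall, 25 g. Origin: centre of its underside, z up.
- clear_vial: loose: clear glass vial with a black cap, 23 mm diameter up to 45 mm, 48 mm tall with its 18 mm top, 25 g. Origin: centre of its underside, z up.
- slim_vial: loose: slim tall clear vial with a white cap, 19 mm diameter up to 62 mm, 67 mm tall with its 15 mm top, 25 g. Origin: centre of its underside, z up.
- white_bottle: loose: opaque white plastic screw-cap bottle, 37 mm diameter up to 64 mm, 74 mm tall with its 28 mm cap, 50 g. Origin: centre of its underside, z up.
- block_amber_vial: fixed: the grey socket block, 60 x 60 x 16 mm, in which the amber vial stands at the start; all four blocks are alike and stand side by side in the channel in an order that differs from start to start. Its round well is 44 mm wide and 11 mm deep, centred in the block. Origin: centre of its underside; well floor at z = 5 mm, block top at z = 16 mm in its frame (20 mm above the worktop).
- block_clear_vial: fixed: the grey socket block, 60 x 60 x 16 mm, in which the clear vial stands at the start; all four blocks are alike and stand side by side in the channel in an order that differs from start to start. Its round well is 44 mm wide and 11 mm deep, centred in the block. Origin: centre of its underside; well floor at z = 5 mm, block top at z = 16 mm in its frame (20 mm above the worktop).
- block_slim_vial: fixed: the grey socket block, 60 x 60 x 16 mm, in which the slim vial stands at the start; all four blocks are alike and stand side by side in the channel in an order that differs from start to start. Its round well is 44 mm wide and 11 mm deep, centred in the block. Origin: centre of its underside; well floor at z = 5 mm, block top at z = 16 mm in its frame (20 mm above the worktop).
- block_white_bottle: fixed: the grey socket block, 60 x 60 x 16 mm, in which the white bottle stands at the start; all four blocks are alike and stand side by side in the channel in an order that differs from start to start. Its round well is 44 mm wide and 11 mm deep, centred in the block. Origin: centre of its underside; well floor at z = 5 mm, block top at z = 16 mm in its frame (20 mm above the worktop).
- channel: fixed: the bare aluminium channel, 70 x 256 mm, base 4 mm thick, rim at most 14 mm high, that holds the four socket blocks in a row along its y axis: block centres at y = +93, +31, -31, -93 mm from left to right (blocks stand at z = 4 mm). Origin: centre of its underside; y points along the row, to the left as seen from the robot. It stands left or right of the carrier, turned by up to 0.3 rad.
- carrier: fixed: the one-piece grey carrier, empty at the start, 70 x 252 x 16 mm plus a low steel wire handle (13 mm high) reaching 142 mm from the centre at each end. Four round wells, each 44 mm wide and 11 mm deep (floor at z = 5 mm), in a row along its y axis, centres at y = +93, +31, -31, -93 mm from left to right. Origin: centre of its underside; y points along the row, to the left as seen from the robot.
Not all that is in view belongs to the job. Leave any red look-alike of the block_amber_vial alone.

How it is judged (in metres and radians):
At the end, for the whole second after the job is handed in: Each of the four stands in the carrier well that mirrors its starting place (from left in the channel, from right in the carrier): within 18 mm of the well centre along and across the row, underside within 4 mm of the well floor, tilted less than 0.15 rad, at rest, released (((y of block_amber_vial in the frame of channel between 0.073 and 0.113 m and y of amber_vial in the frame of carrier between -0.111 and -0.075 m) or (y of block_amber_vial in the frame of channel between 0.011 and 0.051 m and y of amber_vial in the frame of carrier between -0.049 and -0.013 m) or (y of block_amber_vial in the frame of channel between -0.051 and -0.011 m and y of amber_vial in the frame of carrier between 0.013 and 0.049 m) or (y of block_amber_vial in the frame of channel between -0.113 and -0.073 m and y of amber_vial in the frame of carrier between 0.075 and 0.111 m)) and x of amber_vial in the frame of carrier between -0.018 and 0.018 m and z of amber_vial in the frame of carrier between 0.001 and 0.009 m and angle between each of amber_vial, clear_vial, slim_vial, white_bottle's own z axis and vertical below 0.15 rad and linear speed of each of amber_vial, clear_vial, slim_vial, white_bottle below 0.02 m/s and contact force between each of amber_vial, clear_vial, slim_vial, white_bottle and the fingers below 0.05 N and ((y of block_clear_vial in the frame of channel between 0.073 and 0.113 m and y of clear_vial in the frame of carrier between -0.111 and -0.075 m) or (y of block_clear_vial in the frame of channel between 0.011 and 0.051 m and y of clear_vial in the frame of carrier between -0.049 and -0.013 m) or (y of block_clear_vial in the frame of channel between -0.051 and -0.011 m and y of clear_vial in the frame of carrier between 0.013 and 0.049 m) or (y of block_clear_vial in the frame of channel between -0.113 and -0.073 m and y of clear_vial in the frame of carrier between 0.075 and 0.111 m)) and x of clear_vial in the frame of carrier between -0.018 and 0.018 m and z of clear_vial in the frame of carrier between 0.001 and 0.009 m and ((y of block_slim_vial in the frame of channel between 0.073 and 0.113 m and y of slim_vial in the frame of carrier between -0.111 and -0.075 m) or (y of block_slim_vial in the frame of channel between 0.011 and 0.051 m and y of slim_vial in the frame of carrier between -0.049 and -0.013 m) or (y of block_slim_vial in the frame of channel between -0.051 and -0.011 m and y of slim_vial in the frame of carrier between 0.013 and 0.049 m) or (y of block_slim_vial in the frame of channel between -0.113 and -0.073 m and y of slim_vial in the frame of carrier between 0.075 and 0.111 m)) and x of slim_vial in the frame of carrier between -0.018 and 0.018 m and z of slim_vial in the frame of carrier between 0.001 and 0.009 m and ((y of block_white_bottle in the frame of channel between 0.073 and 0.113 m and y of white_bottle in the frame of carrier between -0.111 and -0.075 m) or (y of block_white_bottle in the frame of channel between 0.011 and 0.051 m and y of white_bottle in the frame of carrier between -0.049 and -0.013 m) or (y of block_white_bottle in the frame of channel between -0.051 and -0.011 m and y of white_bottle in the frame of carrier between 0.013 and 0.049 m) or (y of block_white_bottle in the frame of channel between -0.113 and -0.073 m and y of white_bottle in the frame of carrier between 0.075 and 0.111 m)) and x of white_bottle in the frame of carrier between -0.018 and 0.018 m and z of white_bottle in the frame of carrier between 0.001 and 0.009 m); the robot touches nothing.
It fails at once if one of the four is tipped over (more than 40 degrees) (angle between any of amber_vial, clear_vial, slim_vial, white_bottle's own z axis and vertical above 0.7 rad).
It also fails if it takes over 102 s, if anything falls off the work surface, if the arm or the gripper's body presses on something with over 40 N, if the wrist force passes 120 N, or if a joint passes its speed limit or range.

ROBOT

A 6-joint arm with a two-finger parallel gripper is mounted at the origin on a cart in front of the work surface, level with it; the furniture and walls round the work are solid. World frame = base frame: x ahead of the robot, y to its left, z up, the work surface at z = 0. Lengths are in mm, angles in rad, forces in N, time in s.
With the tool pointing down it reaches from about 400 to 825 mm from the base axis. Payload 7 kg.
Tool frame: the origin (TCP) lies at the very end of the fingers, on their centre line; the grasp point (between the pads) lies 19 mm behind it; z points along the fingers, y is the direction in which the jaws open and shut (so a half turn about z gives the same grasp; the last joint's range is limited). The gripper opens to 88 mm and grips with 3 to 60 N. Pads are 19 mm wide; open, the fingers measure 130 mm over their backs; the gripper's body (78 mm by 193 mm) begins 47 mm behind the grasp point.
Start: joints at [1.555, 0.359, 0.012, 0, -1.224, -0.288], TCP at [201.934, 644.064, 203.761] pointing down, gripper open.
Joint ranges: [-3.07, 3.07], [-1.43, 2.12], [-1.02, 1.25], [-3.03, 1.67], [-3.05, -0], [-3.03, 3.03]. Speed limits (rad/s): [2.39, 2.39, 3.01, 3.14, 3.14, 3.14].

INTERFACE

Orientations are given as a unit quaternion [x, y, z, w].
In Python, from plant import bot gives the robot as it stands. Calls block until the motion is done:
- bot.move_ptp(position, orientation): joint-space move of the TCP to a pose.
- bot.line_to(position, velocity=150, ori=None): straight line of the TCP; ori=None keeps the orientation; velocity is the mean speed in mm/s.
- bot.move_joints(angles): joint-space move.
- bot.move_gripper(opening, force=None): finger opening in mm; force is the grip in N (None keeps the last); returns when the fingers have stopped.
- bot.pause(seconds).
- bot.solve_ik(position, orientation): joint angles nearest the present ones, or None.
- bot.read_state(): the state.
- bot.camera(name): name is "scene" or "top"; returns the picture (400x640x3 uint8, red, green, blue); there is no depth.
- bot.get_calibration(name): a dict with "fx", "fy", "cx", "cy" (pixels), "distortion" ([k1, k2, p1, p2, k3] as OpenCV has them; the pictures are not rectified), "view" (4x4, takes a point from world to camera coordinates). Camera axes: x right, y up, looking along -z (the intrinsics and any distortion apply to the point x, -y, -z); pixel columns grow to the right and rows downward; lengths in mm; the calibration is good to about 2 mm. A picture is of the moment at which its call begins. get_calibration takes no time and is no camera call.
A pose or a line that the arm cannot do raises bot.Unreachable and nothing moves.
- bot.close_job(): hands the job in, once; it reports no verdict.
The state is a dict: "t": time; "joint_pos": joint angles; "qvel": joint speeds; "tau": joint torques, N m; "tcp_pos": TCP position; "eef_rot": TCP orientation; "contact_force": force on the tool from outside, world axes, zero at the start; "moment": the same for the moment, N m; "width": finger opening in mm.
Only numpy, scipy, OpenCV 4.12 (cv2) and the standard library are available. Lean on these libraries where they do the work, as an engineer would, in place of code of your own. Each camera call takes 0.05 s, during which the arm holds its last target.

## Working session

There is one attempt and no reset: what is moved stays moved. The work goes in short steps, each a Python script; the robot and the scene stay as the last script left them, time stands still between calls to the robot, and variables do not carry over. Pictures are saved under pics/ and viewed, and the job is handed in when it is done.

```bash
ls && mkdir -p pics
python3 - <<'E'
from plant import bot
import cv2,numpy as np
for n in ("scene","top"):
    im=bot.camera(n); cv2.imwrite(f"pics/{n}0.png",im[:,:,::-1])
    c=bot.get_calibration(n); print(n,{k:np.round(v,4).tolist() for k,v in c.items()})
s=bot.read_state(); print(s["t"],s["eef_rot"],s["width"],s["tcp_pos"])
E
```

```text
pics
scene {'fx': 423.7944, 'fy': 423.7944, 'cx': 317.3193, 'cy': 207.9206, 'distortion': [0.0035, 0.0, 0.0, 0.0, 0.0], 'view': [[0.5911, -0.8066, -0.0012, -366.9265], [0.4055, 0.2959, 0.8649, -264.084], [-0.6972, -0.5117, 0.502, -740.3082], [0.0, 0.0, 0.0, 1.0]]}
top {'fx': 385.8038, 'fy': 385.8038, 'cx': 324.868, 'cy': 201.1552, 'distortion': [-0.0411, 0.0, 0.0, 0.0, 0.0], 'view': [[-0.024, -0.9997, 0.0062, -46.1374], [0.9912, -0.0229, 0.1304, -556.3433], [-0.1302, 0.0093, 0.9914, -929.2576], [0.0, 0.0, 0.0, 1.0]]}
0.1 [ 9.88477966e-01 -1.51363016e-01 -4.14173154e-05  7.39517154e-04] 87.59859188439063 [201.79477908 643.64385317 202.93072148]
```

View pics/scene0.png

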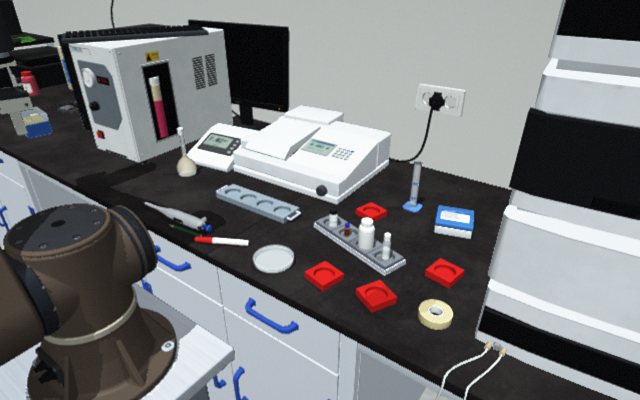

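View pics/top0.png

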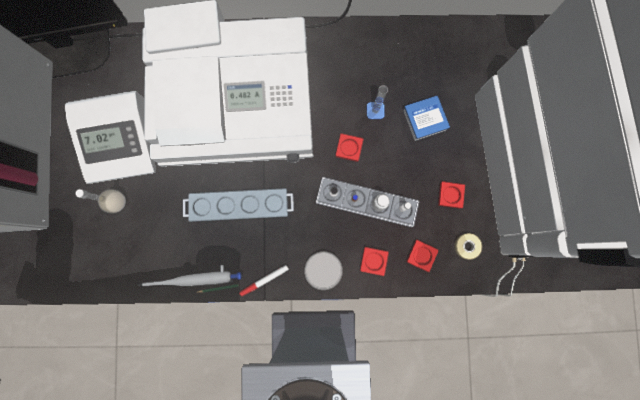

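```bash
cat > h.py <<'E'
import numpy as np,cv2
from plant import bot
def K(c): return np.array([[c["fx"],0,c["cx"]],[0,c["fy"],c["cy"]],[0,0,1.]])
def ray(name,uv):
    c=bot.get_calibration(name)
    p=cv2.undistortPoints(np.array([[uv]],float),K(c),np.array(c["distortion"]))[0,0]
    V=np.array(c["view"]); d=V[:3,:3].T@np.array([p[0],-p[1],-1.]); o=-V[:3,:3].T@V[:3,3]
    return o,d
def onz(name,uv,z):
    o,d=ray(name,uv); return o+d*(z-o[2])/d[2]
def proj(name,P):
    c=bot.get_calibration(name);V=np.array(c["view"])
    q=V[:3,:3]@np.array(P,float)+V[:3,3]
    return cv2.projectPoints(np.array([[q[0],-q[1],-q[2]]]),np.zeros(3),np.zeros(3),K(c),np.array(c["distortion"]))[0][0,0]
def tri(uv1,uv2):
    (o1,d1),(o2,d2)=ray("scene",uv1),ray("top",uv2)
    d1/=np.linalg.norm(d1);d2/=np.linalg.norm(d2)
    t=np.linalg.lstsq(np.c_[d1,-d2],o2-o1,rcond=None)[0]
    a,b=o1+d1*t[0],o2+d2*t[1]; return (a+b)/2,np.linalg.norm(a-b)
E
python3 - <<'E'
import cv2
t=cv2.imread("pics/top0.png"); s=cv2.imread("pics/scene0.png")
cv2.imwrite("pics/t_ch.png",cv2.resize(t[170:235,310:425],None,fx=6,fy=6,interpolation=cv2.INTER_CUBIC))
cv2.imwrite("pics/t_ca.png",cv2.resize(t[175:235,175:305],None,fx=6,fy=6,interpolation=cv2.INTER_CUBIC))
cv2.imwrite("pics/s_ch.png",cv2.resize(s[200:280,305:415],None,fx=7,fy=7,interpolation=cv2.INTER_CUBIC))
cv2.imwrite("pics/s_ca.png",cv2.resize(s[175:230,205:310],None,fx=7,fy=7,interpolation=cv2.INTER_CUBIC))
E
```

```text
(no output)
```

View pics/t_ch.png

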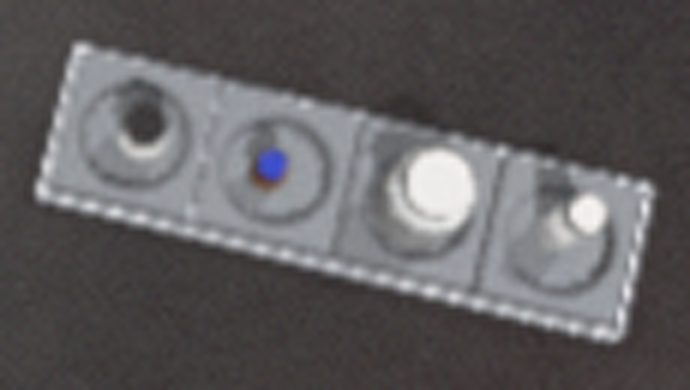

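View pics/t_ca.png

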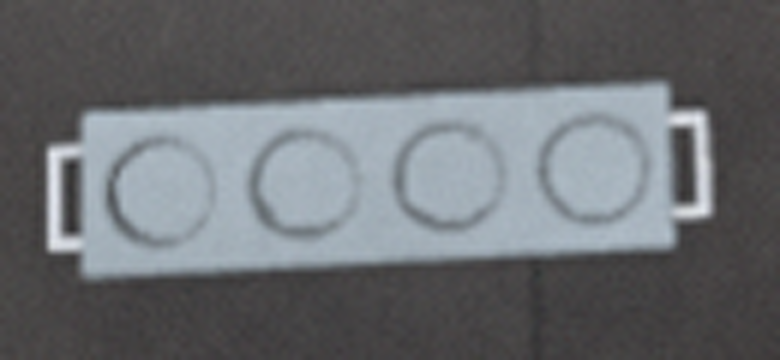

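View pics/s_ch.png

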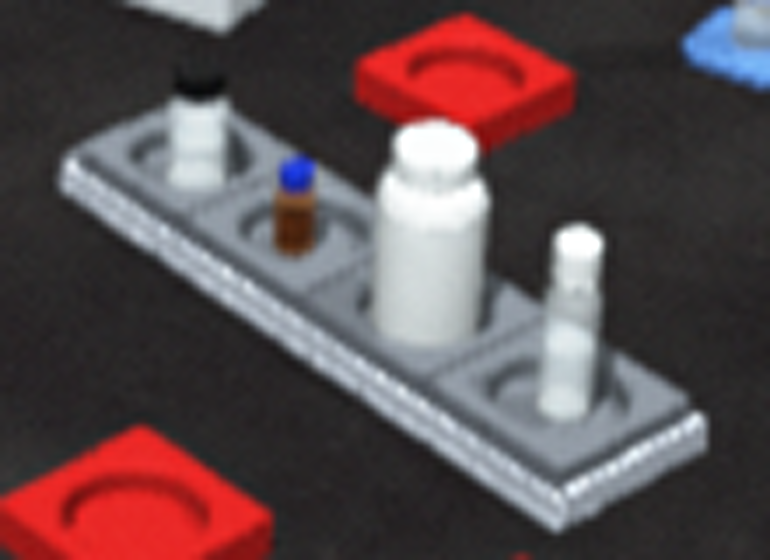

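View pics/s_ca.png

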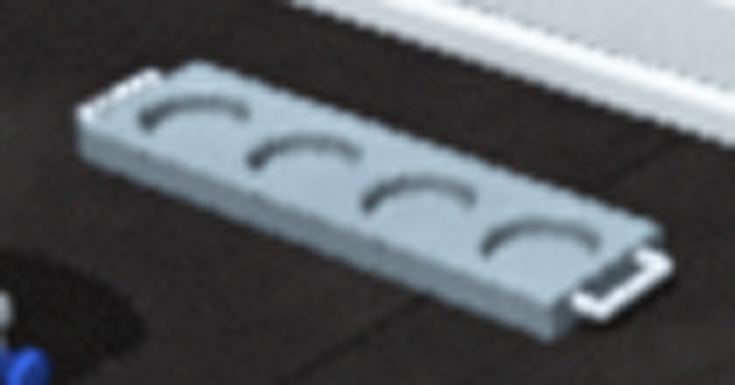

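```bash
cat > m.py <<'E'
from h import *
t=cv2.imread("pics/top0.png"); s=cv2.imread("pics/scene0.png")
def cc(x,y,f,ox,oy): return ((x+.5)/f-.5+ox,(y+.5)/f-.5+oy)
T={"clear":(145,122),"amber":(271,163),"white":(440,182),"slim":(588,212)}
S={"clear":(201,72),"amber":(297,162),"white":(435,135),"slim":(578,235)}
H={"clear":57,"amber":43,"white":83,"slim":76}
for k in T:
    a=cc(*T[k],6,310,170); b=cc(*S[k],7,305,200)
    P,e=tri(b,a); print(k,"top",np.round(onz("top",a,H[k])[:2],1),"scene",np.round(onz("scene",b,H[k])[:2],1),"tri",np.round(P,1),round(e,1))
# carrier by mask in top view
def rect(img,name,roi,lo,hi,z,big=True):
    x0,y0,x1,y1=roi
    hsv=cv2.cvtColor(img,cv2.COLOR_BGR2HSV)[y0:y1,x0:x1]
    m=cv2.inRange(hsv,np.array(lo),np.array(hi)); m=cv2.morphologyEx(m,cv2.MORPH_CLOSE,np.ones((5,5)));m=cv2.morphologyEx(m,cv2.MORPH_OPEN,np.ones((9,9)))
    c=max(cv2.findContours(m,0,2)[0],key=cv2.contourArea)
    h=cv2.convexHull(c)[:,0]+[x0,y0]
    W=np.array([onz(name,p,z)[:2] for p in h])
    r=cv2.minAreaRect(W.astype(np.float32)); print(name,"rect centre",np.round(r[0],1),"size",np.round(r[1],1),"ang",round(r[2],2)); print(np.round(cv2.boxPoints(r),1).tolist()); return r
rect(t,"top",(175,175,305,235),(0,0,110),(180,255,255),16)
rect(t,"top",(310,170,425,235),(0,0,95),(180,255,255),16)
# manual carrier corners and well centres
print("carrier corners",[np.round(onz("top",cc(x,y,6,175,175),16)[:2],1).tolist() for x,y in((80,112),(668,82),(677,247),(82,278))])
print("wells",[np.round(onz("top",cc(x,y,6,175,175),16)[:2],1).tolist() for x,y in((161,191),(305,184),(450,177),(594,169))])
print("channel corners",[np.round(onz("top",cc(x,y,6,310,170),14)[:2],1).tolist() for x,y in((78,45),(653,188),(624,338),(41,194))])
print("chan wells",[np.round(onz("top",cc(x,y,6,310,170),20)[:2],1).tolist() for x,y in((134,133),(273,170),(562,242))])
# scene carrier top corners
print("scene carrier corners",[np.round(onz("scene",cc(x,y,7,205,175),16)[:2],1).tolist() for x,y in((200,62),(663,228),(552,306),(80,118))])
print("scene wells",[np.round(onz("scene",cc(x,y,7,205,175),16)[:2],1).tolist() for x,y in((195,119),(305,159),(420,201),(541,246))])
E
python3 m.py
```

```text
clear top [579.8 -81.5] scene [577.4 -81.9] tri [579.6 -81.1  55.8] 1.2
amber top [ 563.6 -133.9] scene [ 565.4 -131.4] tri [ 563.  -133.4   45. ] 0.9
white top [ 548.8 -197.4] scene [ 552.2 -192.7] tri [ 547.8 -196.1   86.6] 1.8
slim top [ 536.2 -257.5] scene [ 536.5 -255. ] tri [ 535.5 -256.4   77.3] 1.9
top rect centre [554.7 162.9] size [ 72.7 282.8] ang 1.69
[[514.2000122070312, 303.20001220703125], [522.5, 20.5], [595.2000122070312, 22.600000381469727], [586.7999877929688, 305.29998779296875]]
top rect centre [ 554.3 -168.1] size [258.5  72.1] ang 74.72
[[485.3999938964844, -283.20001220703125], [555.0, -302.20001220703125], [623.0999755859375, -52.900001525878906], [553.5999755859375, -33.900001525878906]]
carrier corners [[586.5, 292.2], [593.5, 39.8], [522.6, 36.7], [515.1, 289.8]]
wells [[551.5, 256.7], [553.1, 195.0], [554.7, 133.1], [556.7, 71.7]]
channel corners [[620.9, -55.0], [553.1, -300.1], [489.2, -284.1], [556.6, -37.7]]
chan wells [[581.1, -78.0], [563.8, -136.7], [530.2, -258.4]]
scene carrier corners [[587.1, 293.4], [592.6, 40.9], [521.9, 38.2], [520.6, 296.1]]
scene wells [[548.5, 256.4], [550.4, 194.5], [552.3, 132.7], [553.6, 70.5]]
```

Run:
```python
from h import *
for n,uv in (("instr front L",(236,171)),("instr front R bottom",(330,201)),("instr R back bottom",(389,163)),("ph meter front",(236,170)),("cabinet left base",(480,335)),("cab2",(520,180)),("cyl base",(412,208))):
    print(n,np.round(onz("scene",uv,0)[:2]))
print("instr front top L/R from top view @80",[np.round(onz("top",p,80)[:2]).tolist() for p in((150,165),(312,157))])
# triangulate instr front right top corner
print(tri((347,172),(312,157)))
print("cyl top", tri((417,163),(385,90)))
# IK checks
def quat(th,flip): 
    a=(np.pi/2*(-1 if flip else 1)+th)/2; return [np.cos(a),np.sin(a),0,0]
for nm,p,th in (("clear",(580,-81),-.27),("slim",(536,-257),-.27),("w1",(551,257),.028),("w4",(556,72),.028)):
    for f in (0,1):
        for z in (24,170):
            q=bot.solve_ik([*p,z],quat(th,f)); print(nm,f,z,None if q is None else np.round(q,2))
```

```text
instr front L [678. 377.]
instr front R bottom [695.   9.]
instr R back bottom [1035.   -3.]
ph meter front [684. 382.]
cabinet left base [ 440. -507.]
cab2 [1162. -400.]
cyl base [ 797. -201.]
instr front top L/R from top view @80 [[648.0, 365.0], [658.0, -30.0]]
(array([659.56772037, -45.90123741, 118.97553885]), np.float64(36.83818990239999))
cyl top (array([ 798.03712986, -202.02000375,  139.15045061]), np.float64(6.902889620064091))
clear 0 24 [ 0.19  0.39 -0.4   0.   -0.78  2.68]
clear 0 170 [ 0.19  0.24 -0.24  0.   -1.09  2.68]
clear 1 24 [ 0.19  0.39 -0.4   0.   -0.78 -0.46]
clear 1 170 [ 0.19  0.24 -0.24  0.   -1.09 -0.46]
slim 0 24 [-0.12  0.4  -0.38  0.   -0.79  2.99]
slim 0 170 [-0.12  0.25 -0.22  0.   -1.1   2.99]
slim 1 24 [-0.12  0.4  -0.38  0.   -0.79 -0.15]
slim 1 170 [-0.12  0.25 -0.22  0.   -1.1  -0.15]
w1 0 24 [ 0.76  0.42 -0.35  0.   -0.8   2.41]
w1 0 170 [ 0.76  0.27 -0.19  0.   -1.11  2.41]
w1 1 24 [ 0.76  0.42 -0.35  0.   -0.8  -0.73]
w1 1 170 [ 0.76  0.27 -0.19  0.   -1.11 -0.73]
w4 0 24 [ 0.48  0.36 -0.46  0.   -0.75  2.69]
w4 0 170 [ 0.48  0.2  -0.29  0.   -1.08  2.69]
w4 1 24 [ 0.48  0.36 -0.46  0.   -0.75 -0.45]
w4 1 170 [ 0.48  0.2  -0.29  0.   -1.08 -0.45]
```

The four stand, left to right, as clear (334,190), amber (355,197), white (383,201) and slim (408,205) in the top view. The channel is on the right and the carrier, at about (239,205), on the left. The look-alikes are the red blocks at (350,147), (452,195), (375,261) and (422,256), all of which I'll leave alone. The close crops confirm the order, and the measured well spacing is about 62 mm, as given. I'll start with the clear vial.

```bash
cat > act.py <<'E'
from h import *
YC=-0.27; YA=0.028
OBJ={"clear":((579,-81.5),23,24),"amber":((564.2,-133.2),16,23.5),"white":((549.3,-196.3),37,25),"slim":((536,-256.8),19,26)}
WELL=[(551.5,256.7),(553.1,195.0),(554.7,133.1),(556.7,71.7)]
def quat(th):
    a=(-np.pi/2+th)/2; return [np.cos(a),np.sin(a),0,0]
ZS=165
def st(m):
    s=bot.read_state(); print(m,"t",round(s["t"],2),"tcp",np.round(s["tcp_pos"],1),"w",round(s["width"],1),"F",np.round(s["contact_force"],1),flush=True); return s
def pick(n,force=12,dxy=(0,0)):
    (x,y),d,z=OBJ[n]; x+=dxy[0]; y+=dxy[1]
    bot.move_gripper(d+26)
    bot.line_to([x,y,95],200,quat(YC)); bot.line_to([x,y,z],90)
    s=st(n+" down"); bot.move_gripper(max(d-8,0),force); s=st(n+" gripped")
    if abs(s["width"]-d)>3: print("WIDTH CHECK"); return False
    bot.line_to([x,y,ZS],150); s=st(n+" lifted"); return abs(s["width"]-d)<3
def place(n,i,dxy=(0,0)):
    d,z=OBJ[n][1:]; x,y=np.array(WELL[i])+dxy
    bot.line_to([x,y,ZS],280,quat(YA)); bot.line_to([x,y,40],150); bot.line_to([x,y,z-3.6],40)
    bot.pause(.2); st(n+" set"); bot.move_gripper(d+22); bot.pause(.2)
    bot.line_to([x,y,120],150); st(n+" left")
def snap(tag):
    for n,(x0,y0,x1,y1),f in (("top",(175,165,425,240),3),("scene",(200,150,420,285),3)):
        im=bot.camera(n); cv2.imwrite(f"pics/{tag}_{n}_full.png",im[:,:,::-1])
        cv2.imwrite(f"pics/{tag}_{n}.png",cv2.resize(im[y0:y1,x0:x1,::-1],None,fx=f,fy=f,interpolation=cv2.INTER_CUBIC))
E
python3 - <<'E'
from act import *
bot.line_to([202,644,260],150)
bot.move_ptp([579,-81.5,200],quat(YC)); st("above")
if pick("clear"):
    place("clear",3); bot.line_to([480,-60,200],300); snap("a")
st("end")
E
```

```text
above t 3.51 tcp [579.2 -80.8 200. ] w 87.5 F [ 0.7 -0.3  0.7]
clear down t 5.96 tcp [579.5 -81.4  24.6] w 48.8 F [ 1.  -0.6 -0.5]
clear gripped t 6.52 tcp [579.1 -81.5  24.2] w 22.6 F [-1.1 -0.4  0.9]
clear lifted t 7.61 tcp [578.3 -81.5 163.9] w 21.9 F [ 0.6 -0.5 -0.7]
clear set t 10.13 tcp [556.7  71.7  20.2] w 22.1 F [ 0.3  0.4 -1. ]
clear left t 11.78 tcp [556.1  71.5 119.2] w 45.0 F [-0.3 -0.3 -0.4]
end t 12.61 tcp [479.8 -59.7 199. ] w 45.2 F [-1.   0.2 -0.4]
```

View pics/a_top.png

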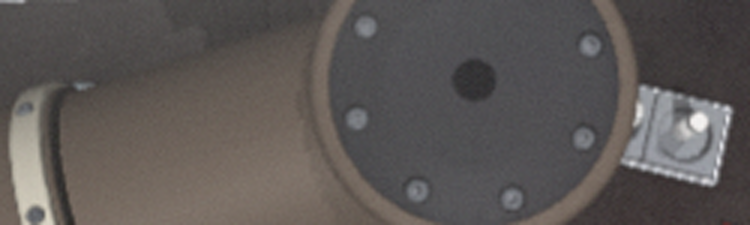

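View pics/a_scene.png

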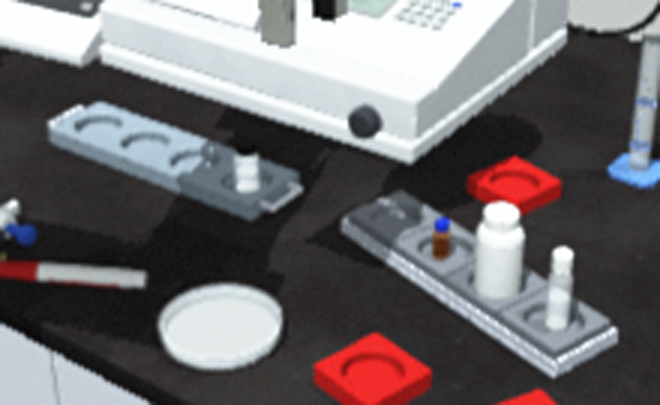

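In the scene crop the clear vial stands upright in the carrier's rightmost well, at about (245,175). The arm blocks the top view. Next are the slim and amber vials, and the bottle goes last because its fit is tight.

Run:
```python
from act import *
bot.line_to([564,-133,165],250,quat(YC))
if pick("amber"):
    place("amber",2); bot.line_to([553,133,165],250)
    bot.line_to([536,-256.8,165],280,quat(YC))
    if pick("slim"):
        place("slim",0)
        bot.line_to([549,100,170],300)
        bot.line_to([430,-340,230],300,quat(YC)); snap("b")
st("end")
```

```text
amber down t 14.99 tcp [ 564.7 -133.2   24.1] w 41.9 F [ 0.5 -0.7  0.8]
amber gripped t 15.77 tcp [ 564.2 -133.2   23.5] w 8.1 F [-1.1  0.1 -0.3]
WIDTH CHECK
end t 15.77 tcp [ 564.2 -133.2   23.5] w 8.1 F [-1.1  0.1 -0.3]
```

Run:
```python
from act import *
for n,(x0,y0,x1,y1),f in (("top",(310,130,430,240),5),("scene",(290,170,420,285),5)):
    im=bot.camera(n); cv2.imwrite(f"pics/c_{n}.png",cv2.resize(im[y0:y1,x0:x1,::-1],None,fx=f,fy=f,interpolation=cv2.INTER_CUBIC))
```

```text
(no output)
```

View pics/c_scene.png

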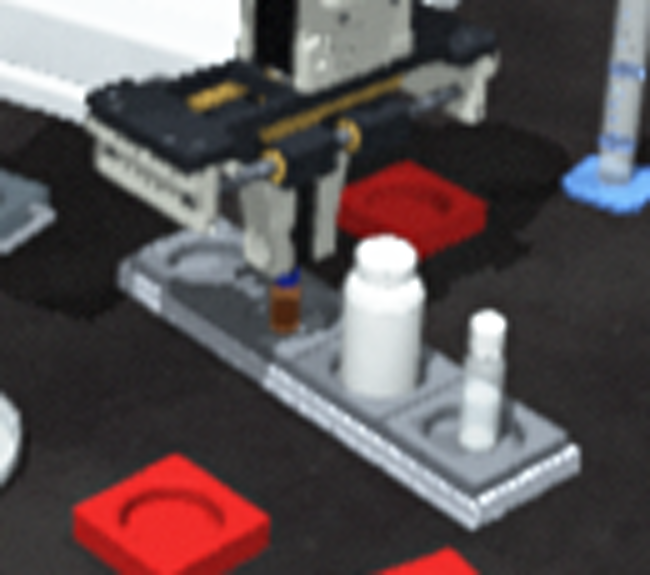

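View pics/c_top.png

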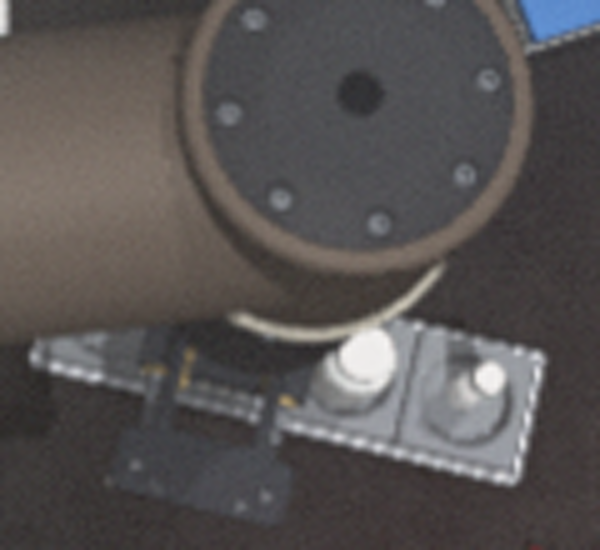

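Run:
```python
from act import *
s=bot.read_state();p=s["tcp_pos"];print(p,s["eef_rot"])
for P in (p,p+[0,0,19],p+[0,0,66],[564.2,-133.2,43],[564.2,-133.2,9]): print(np.round(P,1),np.round((proj("scene",P)-[290,170]+.5)*5,0),np.round((proj("top",P)-[310,130]+.5)*5,0))
im=bot.camera("scene"); cv2.imwrite("pics/d.png",cv2.resize(im[195:250,325:370,::-1],None,fx=12,fy=10,interpolation=cv2.INTER_CUBIC))
```

```text
[ 564.20622556 -133.18762537   23.47965785] [-6.05517459e-01  7.95832021e-01  9.50774015e-06 -2.78607893e-05]
[ 564.2 -133.2   23.5] [288. 302.] [222. 341.]
[ 564.2 -133.2   42.5] [289. 269.] [225. 335.]
[ 564.2 -133.2   89.5] [293. 187.] [233. 321.]
[ 564.2 -133.2   43. ] [289. 268.] [225. 335.]
[ 564.2 -133.2    9. ] [287. 326.] [219. 344.]
```

View pics/d.png

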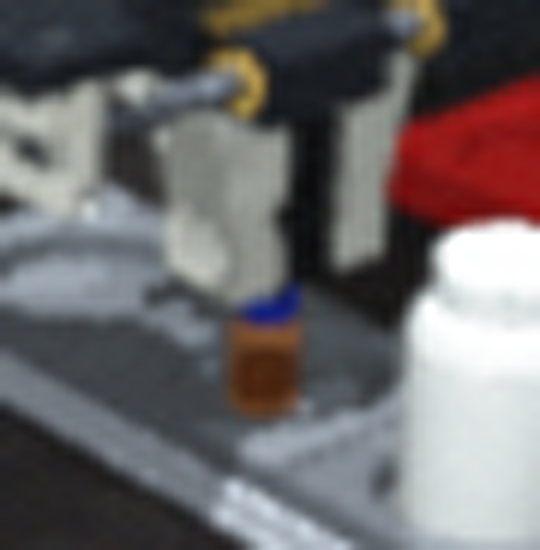

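The jaws closed on nothing: the amber vial still stands at its old spot, scene (347,235), and the finger tips appear to end above its cap. I'll lift, open, and measure where the tips really are relative to the reported TCP.

Run:
```python
from act import *
bot.line_to([564.2,-133.2,110],150); bot.move_gripper(42); s=st("up")
p=s["tcp_pos"]; o=proj("scene",p).astype(int)-[45,60]; print(o)
im=bot.camera("scene"); c=im[o[1]:o[1]+110,o[0]:o[0]+110,::-1]; 
c=cv2.resize(c,None,fx=5,fy=5,interpolation=cv2.INTER_CUBIC)
for dz,col in((0,(0,0,255)),(19,(0,255,0))):
    q=(proj("scene",p+[0,0,dz])-o+.5)*5; cv2.drawMarker(c,tuple(int(v) for v in q),col,0,12,2)
ux=np.array([.963,-.27,0])
for sg in(-1,1):
    for dz,col in((0,(0,0,255)),(19,(0,255,0))):
        q=(proj("scene",p+sg*21*ux+[0,0,dz])-o+.5)*5; cv2.drawMarker(c,tuple(int(v) for v in q),col,1,8,1)
cv2.imwrite("pics/e.png",c)
```

```text
up t 17.42 tcp [ 564.2 -133.2  110. ] w 41.3 F [-0.  -0.1  0.5]
[303 139]
```

View pics/e.png

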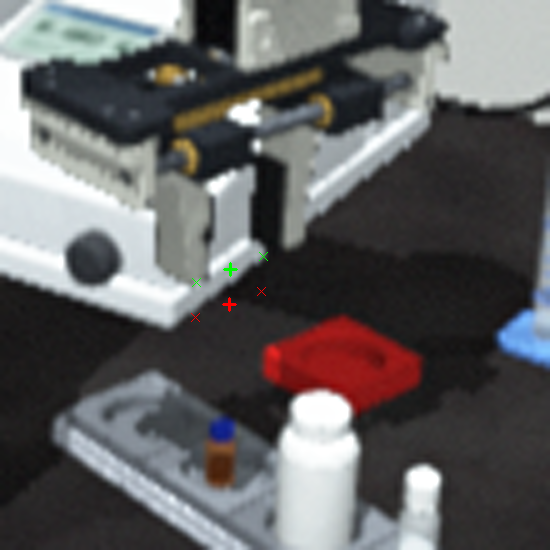

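The visible finger ends coincide with the green marks, at TCP + 19 mm rather than at the reported TCP (red). The real tips are therefore about 19 mm higher than stated. That fits the missed amber, which has its top at z=43, and the clear vial that was gripped. I'll set the amber grip 15 mm lower, descending stepwise with force checks, and offset it 4 mm away from the bottle.

```bash
sed -i 's/"amber":((564.2,-133.2),16,23.5)/"amber":((565.3,-129.3),16,9)/; s/"slim":((536,-256.8),19,26)/"slim":((536,-256.8),19,22)/; s/"white":((549.3,-196.3),37,25)/"white":((549.3,-196.3),37,26)/' act.py
python3 - <<'E'
from act import *
x,y=OBJ["amber"][0]
bot.line_to([x,y,26],150)
f0=bot.read_state()["contact_force"]
ok=True
for z in (20,15,12,9):
    bot.line_to([x,y,z],40); s=st("z")
    if np.linalg.norm(s["contact_force"]-f0)>6: ok=False;print("STOP");break
im=bot.camera("scene"); cv2.imwrite("pics/f.png",cv2.resize(im[180:260,310:400,::-1],None,fx=6,fy=6,interpolation=cv2.INTER_CUBIC))
E
```

```text
z t 18.48 tcp [ 565.3 -129.3   20.3] w 41.6 F [ 0.9 -0.2  0.5]
z t 18.75 tcp [ 565.  -129.3   14.7] w 41.8 F [-0.8  0.4  0.4]
z t 19.0 tcp [ 565.1 -129.3   11.8] w 42.2 F [ 0.  -0.3  0. ]
z t 19.25 tcp [ 565.1 -129.3    8.8] w 42.2 F [0.6 0.1 0.7]
```

View pics/f.png

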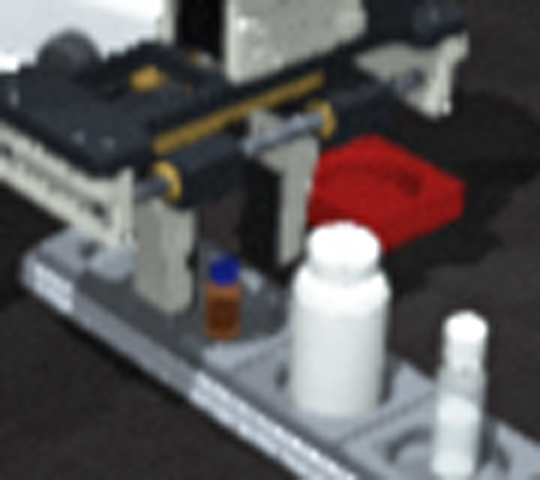

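The fingers now straddle the amber vial with no contact force, and the bottle is clear of the gripper body. I'll grip it.

Run:
```python
from act import *
x,y=OBJ["amber"][0]
bot.move_gripper(8,10); s=st("grip")
if abs(s["width"]-16)<3:
    bot.line_to([x,y,ZS],120); s=st("lifted")
    im=bot.camera("scene"); cv2.imwrite("pics/g.png",im[:,:,::-1])
    if abs(s["width"]-16)<3:
        place("amber",2,(-.1,4))
        bot.line_to([553,133,165],250)
        bot.line_to([430,-340,230],350,quat(YC)); snap("g")
st("end")
```

```text
grip t 19.86 tcp [ 565.3 -129.3    9. ] w 15.4 F [ 0.6  0.1 -0.5]
lifted t 21.31 tcp [ 564.8 -129.3  164.1] w 15.8 F [ 0.9 -0.7 -1.6]
amber set t 24.66 tcp [554.7 137.2   5.6] w 15.6 F [-0.8  0.4  0.3]
amber left t 26.41 tcp [553.9 136.8 119.1] w 38.4 F [ 0.5  0.7 -0.8]
end t 28.4 tcp [ 430.3 -339.   229.9] w 38.1 F [-0.3  1.  -0.6]
```

```bash
ls pics/g*
```

```text
pics/g.png
pics/g_scene.png
pics/g_scene_full.png
pics/g_top.png
pics/g_top_full.png
```

Run:
```python
import cv2
t=cv2.imread("pics/g_top_full.png");s=cv2.imread("pics/g_scene_full.png")
cv2.imwrite("pics/g1.png",cv2.resize(t[175:235,175:305],None,fx=6,fy=6,interpolation=cv2.INTER_CUBIC))
cv2.imwrite("pics/g2.png",cv2.resize(s[170:230,205:310],None,fx=7,fy=7,interpolation=cv2.INTER_CUBIC))
```

```text
(no output)
```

View pics/g1.png

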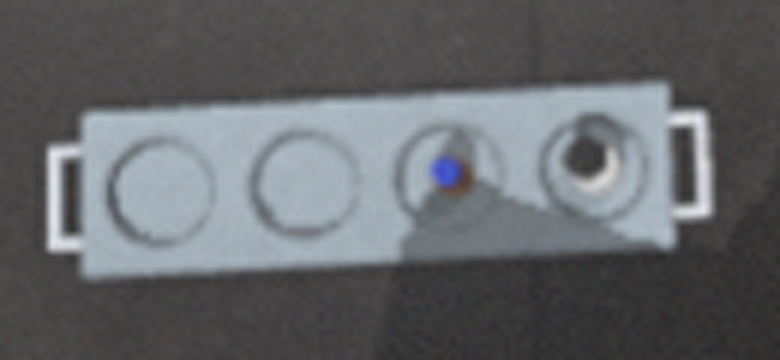

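View pics/g2.png

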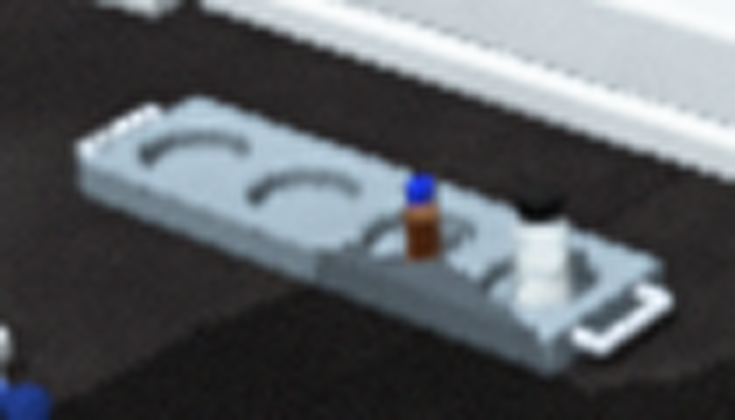

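Run:
```python
from h import *
cc=lambda x,y,f,ox,oy:((x+.5)/f-.5+ox,(y+.5)/f-.5+oy)
for n,a,b,z in(("clear",(588,155),(540,202),53),("amber",(447,171),(421,182),39)):
    A=cc(*a,6,175,175);B=cc(*b,7,205,170);P,e=tri(B,A)
    print(n,np.round(onz("top",A,z)[:2],1),np.round(onz("scene",B,z)[:2],1),np.round(P,1),round(e,1))
```

```text
clear [557.8  69.5] [551.7  67.3] [557.5  70.9  49.3] 2.4
amber [554.3 130.1] [555.4 133.1] [553.6 130.3  40.7] 1.5
```

Both stand upright, with the amber cap at crop (447,171) and the clear cap at (588,155), within about 3 mm of their well centres. Next is the slim vial.

Run:
```python
from act import *
bot.line_to([536,-256.8,180],200)
if pick("slim"):
    place("slim",0,(0,1)); bot.line_to([551,250,165],250)
    bot.line_to([549,-197.2,165],320,quat(YC)); 
    im=bot.camera("scene"); cv2.imwrite("pics/k.png",cv2.resize(im[160:290,205:420,::-1],None,fx=3.5,fy=3.5,interpolation=cv2.INTER_CUBIC))
st("end")
```

```text
slim down t 31.22 tcp [ 536.5 -256.9   22.6] w 45.0 F [-0.3  0.  -0.4]
slim gripped t 31.77 tcp [ 536.2 -256.9   22.2] w 18.7 F [-0.7  0.2  1.4]
slim lifted t 32.87 tcp [ 535.3 -256.6  163.9] w 18.7 F [ 0.2 -0.8 -0.1]
slim set t 36.73 tcp [551.5 257.7  18.2] w 18.9 F [ 0.5 -0.8 -0.4]
slim left t 38.39 tcp [550.9 257.3 119.1] w 41.2 F [-1.1 -0.2 -0.3]
end t 40.33 tcp [ 549.  -196.2  165. ] w 41.5 F [-0.1  0.4 -0.4]
```

View pics/k.png

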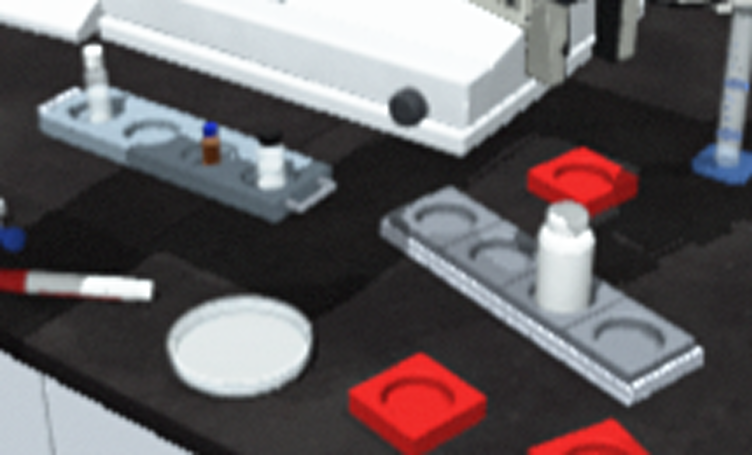

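The slim vial stands upright in the leftmost well at (97,95). Next is the bottle: I'll pick it and hover over its well to check the alignment.

```bash
sed -i 's/(549.3,-196.3)/(548.8,-197.2)/' act.py
python3 - <<'E'
from act import *
if pick("white",18):
    x,y=np.array(WELL[1])+(0,1)
    bot.line_to([x,y,ZS],250,quat(YA)); bot.line_to([x,y,41],120); s=st("hover")
    for n,(x0,y0,x1,y1),f in (("top",(165,160,305,250),5),("scene",(200,150,310,240),7)):
        im=bot.camera(n); cv2.imwrite(f"pics/w_{n}.png",cv2.resize(im[y0:y1,x0:x1,::-1],None,fx=f,fy=f,interpolation=cv2.INTER_CUBIC))
    # expected px
    for i in (0,1,2): print(i,[np.round((proj("scene",[*WELL[i],16])-[200,150]+.5)*7).tolist()])
    for z in (24,88,98): print("bottle axis z",z,np.round((proj("scene",[x,y,z])-[200,150]+.5)*7))
E
```

```text
white down t 42.37 tcp [ 549.3 -197.3   26.6] w 62.8 F [0.3 0.1 0.6]
white gripped t 42.92 tcp [ 548.8 -197.2   26.2] w 36.5 F [-1.   0.1  2.1]
white lifted t 44.0 tcp [ 548.1 -197.   163.9] w 36.7 F [-0.6  0.6 -0.6]
hover t 46.91 tcp [553.6 196.3  41.7] w 36.8 F [-0.4  0.2 -0.5]
0 [[235.0, 292.0]]
1 [[344.0, 332.0]]
2 [[459.0, 374.0]]
bottle axis z 24 [341. 314.]
bottle axis z 88 [327. 172.]
bottle axis z 98 [325. 149.]
```

View pics/w_scene.png

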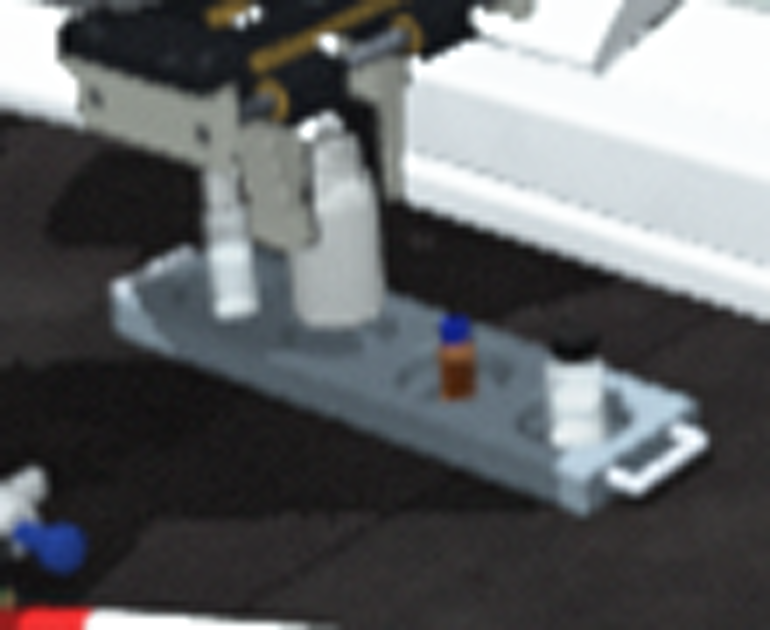

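View pics/w_top.png

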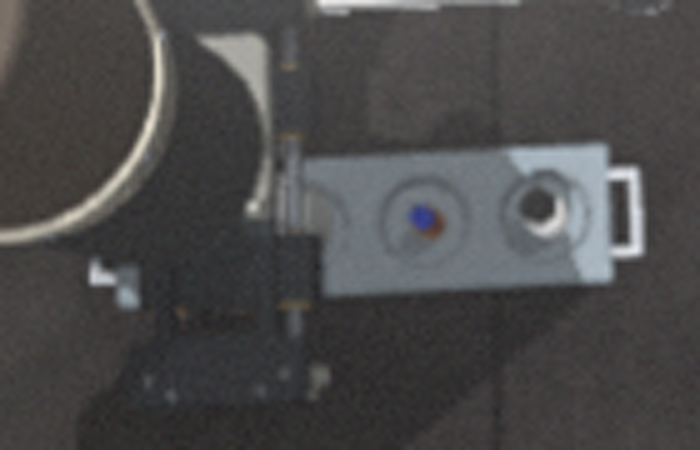

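Run:
```python
from act import *
def front(P,r):  # bottom-most row of the base circle
    a=np.linspace(0,2*np.pi,73); q=np.array([proj("scene",[P[0]+r*np.cos(t),P[1]+r*np.sin(t),P[2]]) for t in a]); return q[:,0].min(),q[:,0].max(),q[:,1].max()
f=lambda v,o,k:np.round([(v[0]-o[0]+.5)*k,(v[1]-o[0]+.5)*k,(v[2]-o[1]+.5)*k])
print("initial bottle pred l,r,bottom", f(front([548.8,-197.3,9],18.5),(305,200),7),"seen 373,488,345")
print("hover pred", f(front([553.6,196.3,24.6],18.5),(200,150),7),"seen 295,382,325")
print("well rim pred", f(front([*WELL[1],16],22),(200,150),7),"seen 285,397,~352")
im=bot.camera("scene");cv2.imwrite("pics/w2.png",cv2.resize(im[180:210,232:265,::-1],None,fx=20,fy=20,interpolation=cv2.INTER_CUBIC))
```

```text
initial bottle pred l,r,bottom [376. 484. 359.] seen 373,488,345
hover pred [295. 386. 333.] seen 295,382,325
well rim pred [290. 398. 358.] seen 285,397,~352
```

View pics/w2.png

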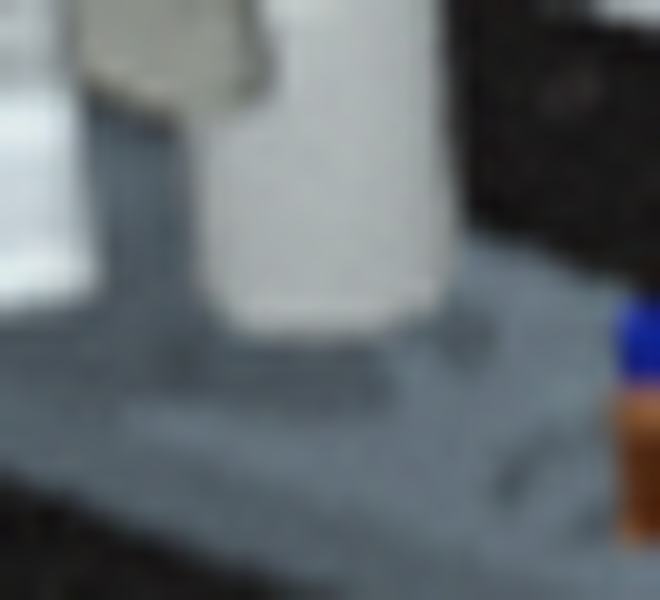

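The measured and predicted base and rim pixels agree to within the common offset, so the bottle is over its well. I'll lower it stepwise with force checks.

Run:
```python
from act import *
x,y=np.array(WELL[1])+(0,1)
ok=True
for z in (34,30,27,24.5,22.8):
    bot.line_to([x,y,z],30); bot.pause(.1); s=st("low")
    if np.linalg.norm(s["contact_force"])>5: ok=False; print("CONTACT"); break
im=bot.camera("scene"); cv2.imwrite("pics/x.png",cv2.resize(im[150:240,200:310,::-1],None,fx=7,fy=7,interpolation=cv2.INTER_CUBIC))
```

```text
low t 47.54 tcp [553.1 196.   33.9] w 36.4 F [-1.  -0.2 -0.1]
low t 47.92 tcp [553.1 196.   30. ] w 36.6 F [ 0.  -0.  -0.7]
low t 48.27 tcp [553.1 196.   27. ] w 36.5 F [-0.1  0.8 -0.8]
low t 48.62 tcp [553.1 196.   24.5] w 36.2 F [-0.6 -0.7 -0.3]
low t 48.98 tcp [553.1 196.   22.8] w 36.7 F [-0.1  0.2  0.1]
```

View pics/x.png

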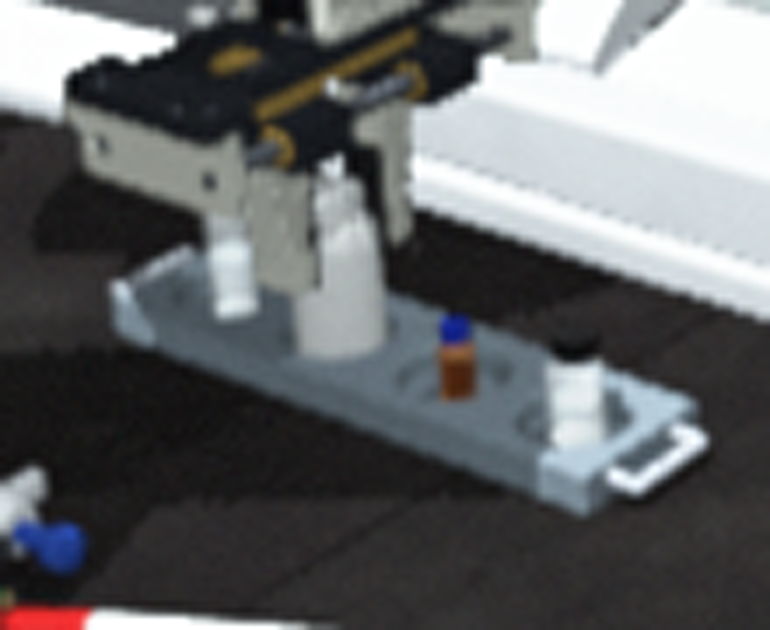

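No contact force, and the bottle base has sunk into the well. I'll release, retreat and check.

Run:
```python
from act import *
x,y=np.array(WELL[1])+(0,1)
bot.line_to([x,y,22.2],30); st("low")
bot.move_gripper(59); bot.pause(.3); bot.line_to([x,y,130],120); st("off")
bot.line_to([x,y,190],250); bot.line_to([430,-340,230],350,quat(YC)); bot.pause(.3); snap("z"); st("end")
t=cv2.imread("pics/z_top_full.png");s=cv2.imread("pics/z_scene_full.png")
cv2.imwrite("pics/z1.png",cv2.resize(t[175:235,175:305],None,fx=6,fy=6,interpolation=cv2.INTER_CUBIC))
cv2.imwrite("pics/z2.png",cv2.resize(s[160:230,205:310],None,fx=7,fy=7,interpolation=cv2.INTER_CUBIC))
```

```text
low t 49.27 tcp [553.1 196.   22.2] w 36.4 F [ 0.7 -0.8 -0.9]
off t 51.26 tcp [552.6 195.7 129.2] w 59.0 F [ 0.   0.4 -0.4]
end t 53.77 tcp [ 430.2 -339.7  230. ] w 59.4 F [ 0.2  0.2 -0.5]
```

View pics/z1.png

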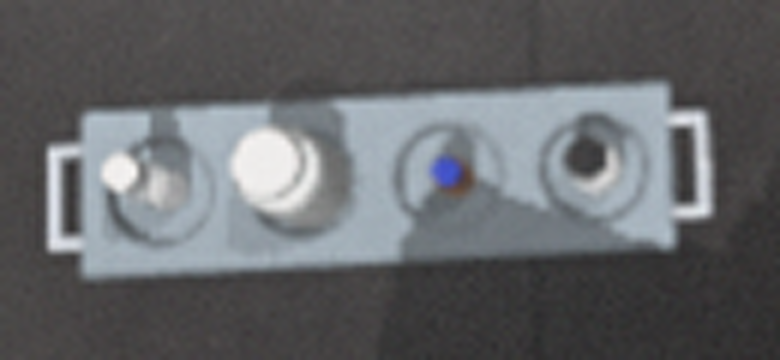

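View pics/z2.png

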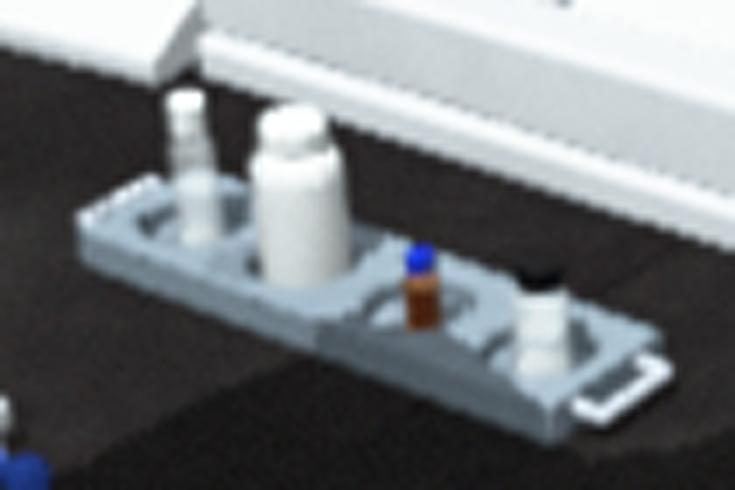

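Run:
```python
from act import *
cc=lambda x,y,f,ox,oy:((x+.5)/f-.5+ox,(y+.5)/f-.5+oy)
for n,P,h,a,b in(("slim",(551.5,257),67,(122,172),(185,98)),("white",(553.1,195.5),74,(265,163),(293,116))):
    for z in(5,5+h): print(n,z,"scene",np.round((proj("scene",[*P,z])-[205,160]+.5)*7),"top",np.round((proj("top",[*P,z])-[175,175]+.5)*6))
    A=cc(*a,6,175,175);B=cc(*b,7,205,160);Q,e=tri(B,A)
    print(n,"cap top: on plane",np.round(onz("top",A,5+h)[:2],1),np.round(onz("scene",B,5+h)[:2],1),"tri",np.round(Q,1),round(e,1))
```

```text
slim 5 scene [202. 244.] top [169. 195.]
slim 72 scene [186. 101.] top [118. 175.]
slim cap top: on plane [552.6 255. ] [553.  258.9] tri [551.6 255.4  73.4] 2.4
white 5 scene [310. 285.] top [311. 188.]
white 79 scene [295. 123.] top [265. 166.]
white cap top: on plane [554.  195.3] [556.9 200.2] tri [553.1 195.1  81.9] 1.4
```

The cap tops sit where upright, seated objects should have them: slim z is 73 against 72 expected, and the bottle's 82 against 79, the same +3 mm bias it showed at the start. All are within 3 mm of their wells. I'll hand in.

Run:
```python
from plant import bot
bot.close_job(); print(bot.read_state()["t"])
```

```text
the job is handed in; nothing more can be done
the job is handed in; nothing more can be done
```

I moved all four from the channel to the carrier in reverse order and handed the job in at about 54 s of the 102 s allowed. The channel held, from left to right, clear vial, amber vial, bottle and slim vial; the carrier now holds slim, bottle, amber and clear.

**Last checks:** both cameras show all four upright, released and in the right wells. The cap tops, measured from the top view, lie within about 3 mm of the well centres. The arm was clear, with no contact force beyond sensor noise.

**What failed or disagreed:**
- **Amber vial:** the first grip closed on nothing. In the picture the fingers end about 19 mm behind the reported TCP, contrary to the description. I repeated the grip about 15 mm lower and it held.
- **Camera views:** the two views differed by up to about 6 mm (clear vial after placing). The bottle's triangulated height read about 3 mm high both before and after the move, so I took that as measurement bias, not a bottle standing proud of its well.

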